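# Serve the middle craft-kit box and restack

## Robot

A 7-joint arm with a two-finger parallel gripper is mounted at the origin on the work surface. World frame = base frame: x ahead of the robot, y to its left, z up, the work surface at z = 0. Lengths are in m, angles in rad, forces in N, time in s.
With the tool pointing down it reaches from about 0.35 to 0.775 m from the base axis. Payload 3.1 kg.
Tool frame: the origin (TCP) lies on the centre line of the jaws, within the pads' length; the fingertips stand manip.tip_extent ahead of it and the grasp point (between the pads) lies 8 mm behind it (manip.tip_extent is the distance from the TCP to the fingertips, in m); z points along the fingers, y is the line along which they close (so a half turn about z gives the same grasp; the last joint's range is limited). The gripper opens to 85 mm and grips with 20 to 120 N. Pads are 22 mm wide; open, the fingers measure 114 mm over their backs; the gripper's body (76 mm by 85 mm) begins 54 mm behind the grasp point. The pads swing forward as they close: fully open they stand 13 mm farther back than shut.
Start: joints at [1.197, 0.311, 0.014, 1.512, -0.004, 1.319, -0.027], TCP at [0.179, -0.52, 0.213] pointing down, gripper open.
Joint ranges: [-2.7, 2.7], [-0.3, 1.91], [-1.27, 1.3], [0.12, 2.57], [-1.44, 4.58], [0.2, 2.03], [-3.05, 3.05]. Speed limits (rad/s): [2.79, 2.79, 3.14, 3.14, 3.14, 3.14, 3.14].

## Interface

Orientations are given as a unit quaternion [w, x, y, z].
In Python, from plant import manip gives the robot as it stands.
- The arm moves only by the shell command python3 -m pendant 'ROWS' [OPENING] [FORCE]. ROWS is JSON, a list of rows, each a list of 2 entries, a list of its own where there are three numbers: the shift along the tool's x, y, z in m, then the turn about the tool's z in rad. In form: [[[tx, ty, tz], yaw], ...]. A call has exactly 8 rows; each row is the pose to reach, as a shift and turn from the pose commanded when the call began, along the tool's axes at that moment; what a row does not reach only later rows make up. A row lasts 1/10 s, in which the tool goes at most 50 mm and 8.59 degrees, less where a joint would pass 70% of its speed; a pose out of reach is approached as far as the arm can. A call with a gripper value outside its range is refused whole. OPENING is the gripper command: -1 is fully open, 1 is shut, values between are in proportion, set as the call begins (- or left out, the last holds). The fingers move at their own pace and stop on an object; FORCE is the grip in N (left out, the last holds). Time passes only in rows, so rows that repeat a pose let the fingers close, or fill a call up. It gives the time, the measured TCP pose, the force, the opening and the grip force at its end, in the units of the state.
- manip.observe(): the state, without advancing time (a new reading comes with each control period).
- manip.grab_frame(name): name is "scene" or "top" or "wrist"; returns the picture (400x640x3 uint8, red, green, blue); there is no depth.
- manip.camera_model(name): a dict with "intrinsics" (3x3 intrinsics, pixels), "R" (3x3) and "t" (3): a world point X has camera coordinates R X + t; the wrist camera has in their place "tool_from_camera" (4x4, takes a point from camera to tool coordinates, whose origin is the TCP and whose axes are the flange's). Camera axes: x right, y down, z forward; pixel columns grow to the right and rows downward; lengths in m; the calibration is good to about 2 mm. A picture is of the moment at which its call begins: read the wrist's pose just before it. camera_model takes no time and is no camera call.
- manip.sign_off(): hands the job in; it is judged then, once.
Trained networks look in the newest picture that a camera, given by its name, has taken for a name from the list of things; names that differ only in an ending like _2 or _b are one class to them, and where a whole thing is asked for, a point or a joint stands for the part that bears it (a point fixed in the world has none). Each returns a list of dicts, best first, with "conf" (0 to 1); they miss things now and then, are a little off and sometimes report something else, mostly with a low value. They report only what shows in the picture. A call takes as long as a camera call. They do not tell look-alikes from the thing itself.
- manip.masks_of(camera, name): "mask" (400x640 bool, what is visible of it) and "box" ([left, top, width, height] in pixels, round what is visible of it).
- manip.spot_point(camera, name): "xy" ([column, row] in pixels: a listed point, or the origin of a listed thing).
The state is a dict: "t": time; "joint_positions": joint angles; "joint_vel": joint speeds; "joint_efforts": joint torques, N m; "position": TCP position; "orientation": TCP orientation; "wrist_force": force on the tool from outside, world axes, zero at the start; "moment": the same for the moment, N m; "finger_gap": finger opening in m; "grip_force": force on a finger pad.
Only numpy, scipy, OpenCV 4.12 (cv2) and the standard library are available. Lean on these libraries where they do the work, as an engineer would, in place of code of your own. Each camera call takes 0.05 s, during which the arm holds its last target. There are 200 camera calls.

## Task

Three plywood kit boxes are stacked on the stand. Lift the top box off and set it down gently in the middle of the cork mat, then slide the middle box, without lifting it, across onto the stand's ledge until it sits flush against the stop strip. Finally put the top box back squarely on the bottom box, which stays in its dock, and leave the bottle, paint pots and cup undisturbed.

Things in the scene. Friction and masses are not known exactly. Their poses are not given: they have to be found in the camera images.
- stand: Fixed plywood stand, 182 mm (x) by 170 mm (y), left or right of the mat. Origin on the table, z up; its x runs from the dock to the stop, away from the robot within 0.4 rad. The boxes start with their axes along its axes (within 0.07 rad). Ledge: flat, top at 49 mm (2 mm lower than the bottom box's top, 2 mm gap), from x = -24 mm to the stop's face at x = 79 mm.
- dock (a point): Centre of the dock's floor, at x = -55 mm, y = 0, 6 mm up in the stand's frame (same axes). The dock is a recess that holds the bottom box with 2 mm play; its three outer walls reach 22 mm above the table.
- stop (a point): Foot of the stop's face, in the middle, at x = 79 mm, y = 0, 49 mm up in the stand's frame (same axes): a rigid strip along y across the ledge's far end, 16 mm high above the ledge. A box flush against it has its centre 29 mm before it, which leaves 47 mm between that box and the bottom one.
- topbox_center (a point): Closed rigid plywood box, 58 mm along its x, 140 mm along its y, 45 mm high, about 0.2 to 0.4 kg, flat lid and underside, no handle. The point is its centre, half-way up. Starts as the top one of the stack (underside 96 mm above the table).
- midbox_center (a point): Closed rigid plywood box, 58 mm along its x, 140 mm along its y, 45 mm high, about 0.2 to 0.4 kg, flat lid and underside, no handle. The point is its centre, half-way up. Starts in the middle of the stack (underside 51 mm, top 96 mm above the table); the one to slide to the stop. It slides by friction on the bottom box and the ledge (a few newtons).
- lowbox_center (a point): Closed rigid plywood box, 58 mm along its x, 140 mm along its y, 45 mm high, about 0.2 to 0.4 kg, flat lid and underside, no handle. The point is its centre, half-way up. Bottom one of the stack, loose in the dock of the stand (underside 6 mm, top 51 mm above the table).
- mat: Fixed flat cork mat, 170 mm (x) by 210 mm (y), 3 mm thick; origin at the centre of its underside, on the table.
- glue: Bystander: clear plastic glue bottle, 42 mm across, 110 mm high, standing between stand and mat. Origin at the centre of its underside.
- pots: Bystander: strip of four paint pots in a row, 120 mm long, 29 mm wide and high, between stand and mat. Origin at the centre of its underside, row along its x.
- cup: Bystander: pale grey plastic cup, 68 mm across, 85 mm high, near the table's far edge. Origin at the centre of its underside.
Not all that is in view belongs to the job. Leave any red look-alike of the part that bears topbox_center alone. What is shaped like the part that bears midbox_center but red is not meant.

How it is judged:
By the outcome, as a careful person would: the job done as asked, in the order asked, and still so for the second after the job is handed in, with the robot touching nothing.
It also fails if it takes over 72 s, if anything falls off the work surface, if the arm or the gripper's body presses on something with over 40 N, if the wrist force passes 120 N, or if a joint passes its speed limit or range.

## Working session

There is one attempt and no reset: what is moved stays moved. The work goes in short steps, Python scripts to look and compute and a shell command to move; the robot and the scene stay as the last step left them, time stands still between calls to the robot, and variables do not carry over. Pictures are saved under pics/ and viewed, at most 10 in all, crops included, and the job is handed in when it is done.

```bash
ls; mkdir -p pics
python3 - <<'E'
from plant import manip
import cv2,numpy as np
s=manip.observe(); print(s['t'],s['position'],s['orientation'],s['finger_gap'],manip.tip_extent)
ims=[]
for c in("scene","top"):
    im=manip.grab_frame(c); cv2.imwrite(f'pics/{c}0.png',im[:,:,::-1])
    for n in("topbox_center","midbox_center","lowbox_center","stand","mat","glue","pots","cup","dock","stop"):
        r=manip.spot_point(c,n); print(c,n,[(np.round(d['xy']).tolist(),round(d['conf'],2)) for d in r[:3]])
print(manip.camera_model("top")); print(manip.camera_model("scene")); print(manip.camera_model("wrist"))
E
```

```text
pics
0.0 [ 0.17891976 -0.51926381  0.21222141] [-1.15461228e-03  9.86261979e-01  1.65184494e-01 -2.43647342e-04] 0.08539298523881608 0.011
scene topbox_center [([197.0, 179.0], 0.89), ([251.0, 224.0], 0.78), ([278.0, 188.0], 0.56)]
scene midbox_center [([358.0, 169.0], 0.69), ([253.0, 233.0], 0.67)]
scene lowbox_center [([257.0, 245.0], 0.61)]
scene stand [([264.0, 266.0], 0.71)]
scene mat [([422.0, 217.0], 0.79)]
scene glue [([252.0, 235.0], 0.48)]
scene pots [([369.0, 252.0], 0.98), ([350.0, 208.0], 0.29)]
scene cup [([393.0, 297.0], 0.98), ([265.0, 264.0], 0.7)]
scene dock [([368.0, 251.0], 0.59)]
scene stop [([272.0, 280.0], 0.8)]
top topbox_center [([428.0, 290.0], 0.71), ([393.0, 191.0], 0.67), ([377.0, 151.0], 0.67)]
top midbox_center [([263.0, 258.0], 0.71), ([392.0, 196.0], 0.49)]
top lowbox_center [([287.0, 122.0], 0.53), ([390.0, 200.0], 0.45)]
top stand [([383.0, 184.0], 0.76), ([380.0, 152.0], 0.62)]
top mat [([223.0, 188.0], 0.8)]
top glue [([287.0, 215.0], 0.61), ([289.0, 122.0], 0.52)]
top pots [([296.0, 171.0], 0.77)]
top cup [([289.0, 122.0], 0.91), ([287.0, 216.0],
[... 654 characters left out ...]
25,  0.00581074],
       [ 0.72091958, -0.24120876, -0.64968708],
       [-0.61367226,  0.21338561, -0.76017954]]), 't': array([-0.09681552, -0.29387455,  1.38655111])}
{'intrinsics': array([[275.34339541,   0.        , 319.09973695],
       [  0.        , 275.34339541, 205.41738698],
       [  0.        ,   0.        ,   1.        ]]), 'tool_from_camera': array([[ 2.80152596e-04, -9.59445286e-01, -2.81894777e-01,
         7.17183399e-02],
       [ 9.99999944e-01,  3.21026430e-04, -9.88124545e-05,
        -6.43776958e-04],
       [ 1.85300818e-04, -2.81894734e-01,  9.59445321e-01,
        -1.60991971e-01],
       [ 0.00000000e+00,  0.00000000e+00,  0.00000000e+00,
         1.00000000e+00]])}
```

View pics/scene0.png

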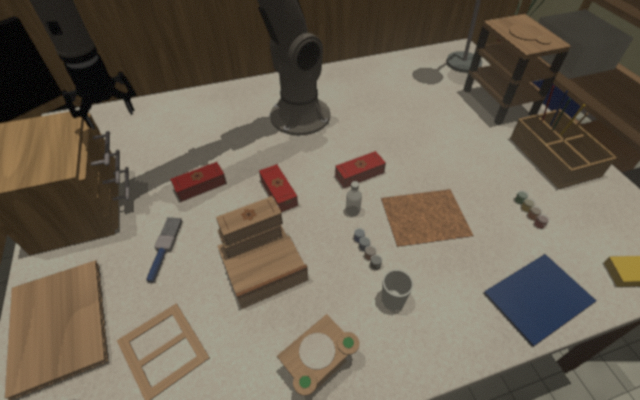

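View pics/top0.png

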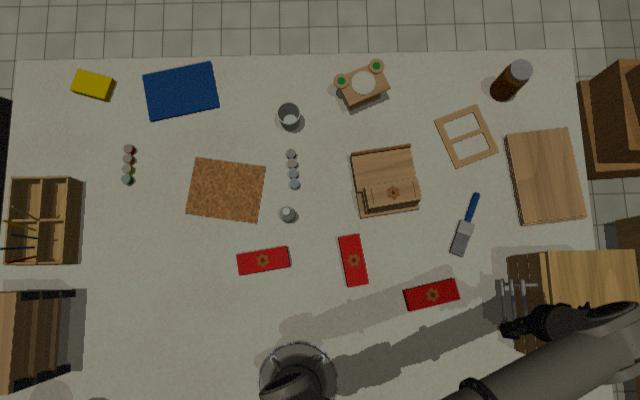

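Plywood stack: scene (251,224), top (393,191). The look-alikes are three red boxes at top (263,259), (353,260) and (431,293). The wooden box on the stand is the right one, and the mat is at top (226,190). The glue is at (288,214) and the pots at (292,170), both between stand and mat.

```bash
cat > h.py <<'E'
from plant import manip
import numpy as np, cv2
from scipy.spatial.transform import Rotation as Rn
def tool(s):
    q=s['orientation']; return Rn.from_quat([q[1],q[2],q[3],q[0]]).as_matrix(), np.array(s['position'])
def ray(c,px,z,s=None):
    m=manip.camera_model(c); K=m['intrinsics']
    d=np.linalg.inv(K)@np.array([px[0],px[1],1.])
    if c=='wrist':
        R,p=tool(s); T=m['tool_from_camera']; d=R@T[:3,:3]@d; o=R@T[:3,3]+p
    else: d=m['R'].T@d; o=-m['R'].T@m['t']
    return o+d*(z-o[2])/d[2]
def proj(c,X,s=None):
    m=manip.camera_model(c); X=np.atleast_2d(X)
    if c=='wrist':
        R,p=tool(s); T=m['tool_from_camera']; x=((X-p)@R-T[:3,3])@T[:3,:3]
    else: x=X@m['R'].T+m['t']
    x=x@m['intrinsics'].T; return x[:,:2]/x[:,2:]
E
python3 - <<'E'
from h import *
im=manip.grab_frame('top')
cv2.imwrite('pics/crop.png',cv2.resize(im[130:230,170:440,::-1],None,fx=2.9,fy=2.9,interpolation=cv2.INTER_CUBIC))
for n,px,z in(('top',(393,191),.1185),('stop',(379,152),.049),('dock',(386,199),.006),('mat',(226,190),.003),('mat2',(223,188),.003),('glue',(287,215),0),('pots',(296,171),0),('cup',(289,122),0)): print(n,ray('top',px,z).round(3))
for n,px,z in(('top',(251,224),.1185),('stop',(272,280),.049),('mat',(424,217),.003)): print('scene',n,ray('scene',px,z).round(3))
for r in manip.masks_of('top','mat')[:1]:
    c=cv2.minAreaRect(np.argwhere(r['mask'])[:,::-1].astype(np.float32)); b=cv2.boxPoints(c); print(np.array([ray('top',p,.003) for p in b]).round(3), r['conf'])
s=manip.observe(); R,p=tool(s); print(R.round(3),p)
E
```

```text
top [ 0.501 -0.266  0.119]
stop [ 0.627 -0.243  0.049]
dock [ 0.499 -0.263  0.006]
mat [0.535 0.199 0.003]
mat2 [0.541 0.207 0.003]
glue [0.459 0.023 0.   ]
pots [ 0.588 -0.005  0.   ]
cup [0.738 0.014 0.   ]
scene top [ 0.505 -0.259  0.119]
scene stop [ 0.623 -0.245  0.049]
scene mat [0.54  0.197 0.003]
[[0.468 0.316 0.003]
 [0.641 0.296 0.003]
 [0.605 0.085 0.003]
 [0.434 0.109 0.003]] 0.63
[[ 0.945  0.326 -0.   ]
 [ 0.326 -0.945 -0.   ]
 [-0.     0.    -1.   ]] [ 0.17919529 -0.52001134  0.21329751]
```

View pics/crop.png

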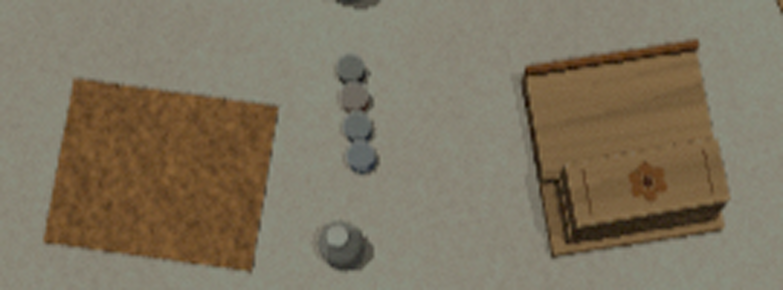

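The crop confirms a plywood lid with an emblem at crop (648,181), which is top (393,192). The stop strip is on the far side and the stand's yaw is about 0.14 rad. I'll rise and move above the stack for a closer wrist look.

```bash
python3 -m pendant '[[[0,0,-0.04],0],[[0.02,-0.007,-0.08],-0.05],[[0.06,-0.02,-0.1],-0.18],[[0.1,-0.035,-0.1],-0.32],[[0.145,-0.05,-0.1],-0.46],[[0.19,-0.07,-0.1],-0.6],[[0.23,-0.085,-0.1],-0.74],[[0.27,-0.1,-0.1],-0.88]]' -1
python3 - <<'E'
from h import *
R,p=tool(manip.observe()); print(R.round(3),p.round(4)); g=np.array([.501,-.264,.31]); print(R.T@(g-p), np.arctan2(R[1,0],R[0,0]))
E
```

```text
t: 2.0
position: [0.4031, -0.336, 0.3136]
orientation: [0.0, 0.82, 0.572, 0.0]
wrist_force: [0.5, -0.7, -0.2]
finger_gap: 0.0851
grip_force: 0.0
[[ 0.346  0.938  0.   ]
 [ 0.938 -0.346 -0.001]
 [-0.     0.001 -1.   ]] [ 0.4031 -0.336   0.3136]
[0.1014119  0.06693904 0.00360427] 1.2179862086982662
```

```bash
python3 -m pendant '[[[0.02,0.013,0],-0.08],[[0.045,0.03,0],-0.2],[[0.07,0.045,0],-0.32],[[0.09,0.06,0],-0.44],[[0.1,0.067,0],-0.49],[[0.1,0.067,0],-0.49],[[0.1,0.067,0],-0.49],[[0.1,0.067,0],-0.49]]'
python3 - <<'E'
from h import *
s=manip.observe(); R,p=tool(s); print(p.round(4),np.arctan2(R[1,0],R[0,0]))
im=manip.grab_frame('wrist'); cv2.imwrite('pics/w1.png',im[:,:,::-1])
for n in('topbox_center','midbox_center','stop','dock'):
    for r in manip.spot_point('wrist',n)[:2]: print(n,r['xy'],round(r['conf'],2),ray('wrist',r['xy'],{'topbox_center':.1185,'midbox_center':.0735,'stop':.049,'dock':.006}[n],s).round(4))
E
```

```text
t: 2.8
position: [0.4983, -0.2695, 0.3133]
orientation: [0.0, 0.661, 0.75, -0.001]
wrist_force: [0.7, -0.6, -0.1]
finger_gap: 0.0854
grip_force: 0.0
[ 0.4983 -0.2695  0.3133] 1.6973532621130605
topbox_center [215.8, 83.0] 0.96 [ 0.361  -0.1665  0.1185]
topbox_center [313.3, 173.6] 0.83 [ 0.4893 -0.2599  0.1185]
stop [405.1, 163.6] 0.93 [ 0.6278 -0.2387  0.049 ]
```

View pics/w1.png

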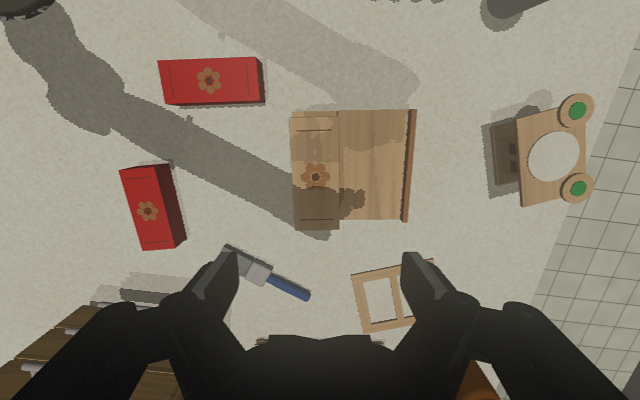

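The wrist view shows the plywood lid with its emblem at (315,177), and the stop strip from (414,110) to (405,222). I'll fit the lid corners with an overlay.

Run:
```python
from h import *
s=manip.observe(); im=manip.grab_frame('wrist')[:,:,::-1].copy()
c=ray('wrist',(315.5,177),.141,s); print('emblem',c.round(4))
a,b=ray('wrist',(412,112),.065,s),ray('wrist',(404,221),.065,s); print('stop ends',a.round(3),b.round(3), 'yaw',np.arctan2(-(a-b)[0],(a-b)[1]))
big=cv2.resize(im[90:250,270:430],None,fx=3.7,fy=3.7,interpolation=cv2.INTER_CUBIC)
def draw(c,yaw,z,col,hx=.029,hy=.07):
    u=np.array([np.cos(yaw),np.sin(yaw),0]);v=np.array([-u[1],u[0],0])
    P=np.array([[*(c[:2]),z]+u*i*hx+v*j*hy for i,j in((1,1),(1,-1),(-1,-1),(-1,1))])
    cv2.polylines(big,[((proj('wrist',P,s)-[270,90]+.5)*3.7).astype(int)],1,col,1)
draw(c,.13,.141,(0,0,255)); draw(c,.13,.096,(0,255,0))
u=np.array([np.cos(.14),np.sin(.14),0]); draw(c+u*(.055+.079-.0515),.13,.049,(255,0,0),.0515,.085)
cv2.imwrite('pics/w1c.png',big)
```

```text
emblem [ 0.4935 -0.2582  0.141 ]
stop ends [ 0.618 -0.163  0.065] [ 0.642 -0.324  0.065] yaw 0.14779466315180678
```

View pics/w1c.png

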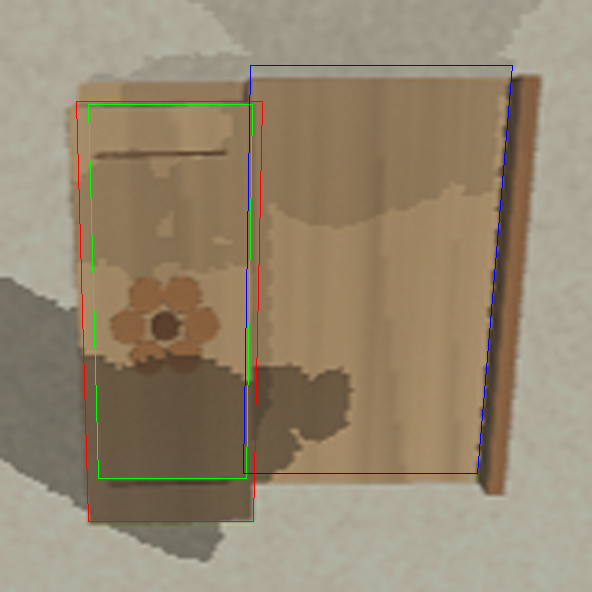

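```bash
python3 -m pendant '[[[0.004,-0.001,0.03],-0.01],[[0.008,-0.003,0.065],-0.019],[[0.011,-0.004,0.1],-0.019],[[0.011,-0.004,0.13],-0.019],[[0.011,-0.004,0.155],-0.019],[[0.011,-0.004,0.175],-0.019],[[0.011,-0.004,0.19],-0.019],[[0.011,-0.004,0.196],-0.019]]'
python3 -m pendant '[[[0,0,0],0],[[0,0,0],0],[[0,0,0],0],[[0,0,0],0],[[0,0,0],0],[[0,0,0],0],[[0,0,0],0],[[0,0,0],0]]' 0.5 30
```

```text
t: 3.9
position: [0.493, -0.2567, 0.1155]
orientation: [-0.002, 0.652, 0.758, -0.0]
wrist_force: [-0.5, -0.0, -0.7]
finger_gap: 0.0855
grip_force: 0.0
t: 4.7
position: [0.4865, -0.2592, 0.1264]
orientation: [-0.004, 0.653, 0.757, -0.007]
wrist_force: [-26.7, 5.8, 47.8]
finger_gap: 0.0213
grip_force: 23.6
```

Run:
```python
from h import *
s=manip.observe(); print(s['finger_gap'],s['wrist_force'],s['position'])
w=manip.grab_frame('wrist'); t=manip.grab_frame('scene')
a=cv2.resize(w[60:400,120:520],(480,408)); b=cv2.resize(t[150:330,180:330],None,fx=2.1,fy=2.1)
b=cv2.copyMakeBorder(b,0,408-b.shape[0],0,0,cv2.BORDER_CONSTANT)
cv2.imwrite('pics/g1.png',np.hstack([a,b])[:,:,::-1])
```

```text
0.02126521773405053 [-26.70314381   5.78524533  47.7617654 ] [ 0.48646487 -0.25921428  0.12642743]
```

View pics/g1.png

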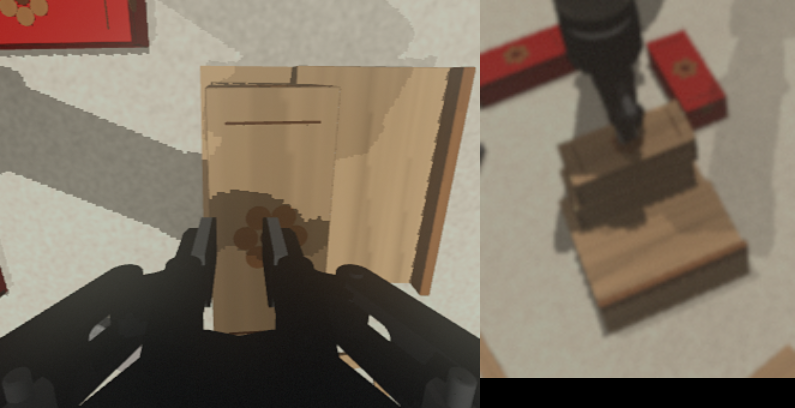

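The view shows both fingers above the lid: left pad near (205,260), right pad near (270,260), and the box not between them. I'll check the lid's height from its corners.

Run:
```python
from h import *
s=manip.observe(); R,p=tool(s); print(R.round(3))
px=[(291.7,131.7),(403,131.7),(393,336),(298,336)]
for z in(.12,.13,.141,.15,.16):
    P=np.array([ray('wrist',q,z,s) for q in px]); d=lambda i,j:np.linalg.norm(P[i]-P[j])*1000
    print(z,np.round([d(0,1),d(3,2),d(0,3),d(1,2)]),P.mean(0).round(4))
for g in(-.0106,.0106):
  for dz in(.011,.0,-.02): print(g,dz,((proj('wrist',p+R@[0,g,dz],s)-[120,60])*1.2).round())
```

```text
[[-0.146  0.989 -0.014]
 [ 0.989  0.146 -0.005]
 [-0.003 -0.015 -1.   ]]
0.12 [ 65.  70. 146. 145.] [ 0.5046 -0.261   0.12  ]
0.13 [ 61.  66. 137. 137.] [ 0.503  -0.2566  0.13  ]
0.141 [ 57.  61. 128. 127.] [ 0.5013 -0.2517  0.141 ]
0.15 [ 53.  57. 120. 119.] [ 0.4998 -0.2477  0.15  ]
0.16 [ 50.  53. 111. 110.] [ 0.4982 -0.2432  0.16  ]
-0.0106 0.011 [[220. 212.]]
-0.0106 0.0 [[219. 220.]]
-0.0106 -0.02 [[217. 238.]]
0.0106 0.011 [[258. 212.]]
0.0106 0.0 [[259. 220.]]
0.0106 -0.02 [[262. 238.]]
```

```bash
python3 -m pendant '[[[0,0,-0.01],0],[[0,0,-0.02],0],[[0,0,-0.03],0],[[0,0,-0.045],0],[[0,0,-0.07],0],[[0,0,-0.1],0],[[0,0,-0.125],0],[[0,0,-0.125],0]]'
python3 - <<'E'
from h import *
s=manip.observe(); print(s['finger_gap'],s['wrist_force'],s['position'])
w=manip.grab_frame('wrist'); t=manip.grab_frame('scene')
a=cv2.resize(w[60:400,120:520],(480,408)); b=cv2.resize(t[150:330,180:330],None,fx=2.1,fy=2.1)
b=cv2.copyMakeBorder(b,0,408-b.shape[0],0,0,cv2.BORDER_CONSTANT)
cv2.imwrite('pics/g2.png',np.hstack([a,b])[:,:,::-1])
E
```

```text
t: 5.6
position: [0.4974, -0.2576, 0.2465]
orientation: [0.004, 0.652, 0.758, 0.001]
wrist_force: [-0.4, -0.6, -0.2]
finger_gap: 0.021
grip_force: 0.0
0.021020902393748448 [-0.39021959 -0.6129759  -0.16543735] [ 0.4974141  -0.25758688  0.24654756]
```

View pics/g2.png

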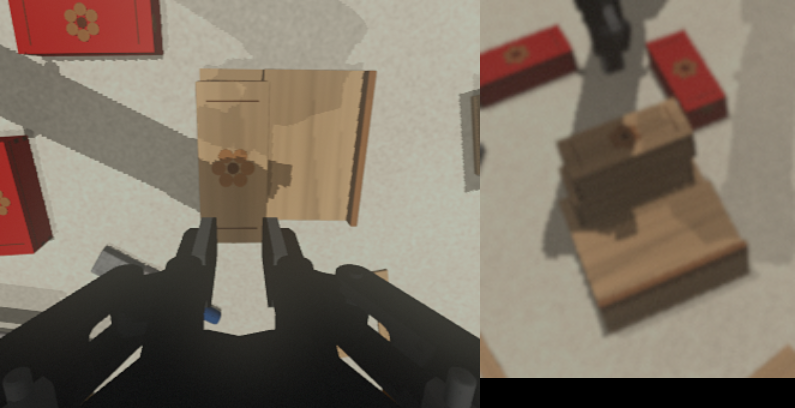

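The boxes are still stacked, with the emblem at wrist (314,200) and scene (250,214). I'll triangulate its height.

Run:
```python
from h import *
s=manip.observe(); 
def both(a,pa,b,pb,sb):
    o1,e1=ray(a,pa,.3,sb),ray(a,pa,.0,sb); o2,e2=ray(b,pb,.3,sb),ray(b,pb,.0,sb)
    d1,d2=e1-o1,e2-o2; A=np.stack([d1,-d2],1); k,_,_,_=np.linalg.lstsq(A,o2-o1,rcond=None); return o1+k[0]*d1,o2+k[1]*d2
print(both('wrist',(314,200),'scene',(250,213.8),s))
w=manip.grab_frame('wrist'); t=manip.grab_frame('top')
r=manip.spot_point('top','topbox_center'); print([(d['xy'],d['conf']) for d in r])
px=[(284,128),(343,128),(342,262),(288,262)]
for z in(.1,.118,.13,.141,.15):
    P=np.array([ray('wrist',q,z,s) for q in px]); d=lambda i,j:np.linalg.norm(P[i]-P[j])*1000
    print(z,np.round([d(0,1),d(3,2),d(0,3),d(1,2)]),P.mean(0).round(4), ray('wrist',(314,200),z,s).round(4))
a=cv2.resize(w[110:270,260:440],None,fx=2.2,fy=2.2,interpolation=2); b=cv2.resize(t[140:225,340:430],None,fx=4.14,fy=4.14,interpolation=2)[:352]
cv2.imwrite('pics/g3.png',np.hstack([a,b])[:,:,::-1])
```

```text
(array([ 0.48988284, -0.25748953,  0.13875299]), array([ 0.49057066, -0.25552808,  0.13823383]))
[([429.1, 293.7], 0.69), ([355.6, 256.0], 0.57), ([392.7, 193.6], 0.56), ([225.1, 189.2], 0.53)]
0.1 [ 63.  66. 158. 158.] [ 0.4911 -0.2677  0.1   ] [ 0.4908 -0.2681  0.1   ]
0.118 [ 59.  62. 148. 148.] [ 0.4907 -0.2628  0.118 ] [ 0.4904 -0.2632  0.118 ]
0.13 [ 56.  59. 142. 142.] [ 0.4904 -0.2596  0.13  ] [ 0.4901 -0.2599  0.13  ]
0.141 [ 54.  57. 136. 136.] [ 0.4901 -0.2566  0.141 ] [ 0.4898 -0.2569  0.141 ]
0.15 [ 52.  55. 132. 132.] [ 0.4899 -0.2541  0.15  ] [ 0.4896 -0.2544  0.15  ]
```

View pics/g3.png

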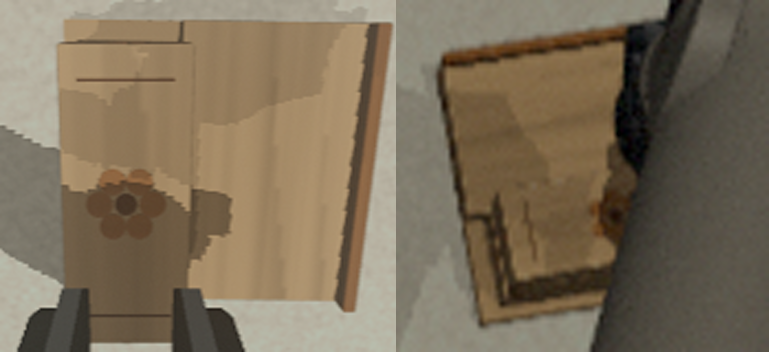

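Gauging the pads by their spacing in the images, the fingertips sit about 20 mm behind where I assumed, so they closed right at lid level. The lid is now at z≈0.139, centre (0.490,-0.257). I'll open, recentre, and grasp lower.

```bash
python3 -m pendant '[[[0,0,0],0],[[0,0,0],0],[[0,0,0],0],[[0,0,0],0],[[0,0,0],0],[[0,0,0],0],[[0,0,0],0],[[0,0,0],0]]' -1
python3 - <<'E'
from h import *
s=manip.observe(); w=manip.grab_frame('wrist'); R,p=tool(s); print(p,R.round(3),np.arctan2(R[1,0],R[0,0]),s['finger_gap'])
g=np.array([.490,-.257,.105]);print(R.T@(g-p))
c=manip.camera_model('wrist')
for dz in (-.04,-.03,-.02,-.01,0,.011): print(dz,[proj('wrist',p+R@[dx,sy*.0427,dz],s).round()[0].tolist() for dx in(.011,-.011) for sy in(-1,1)])
cv2.imwrite('pics/g4.png',w[:,:,::-1])
# lid yaw from image: Canny/Hough
g=cv2.cvtColor(w,cv2.COLOR_RGB2GRAY)
L=cv2.HoughLinesP(cv2.Canny(g,40,120),1,np.pi/360,30,minLineLength=40,maxLineGap=8)
for l in L[:,0]:
    if l[0]>250 and l[2]<470 and l[1]<300: 
        a,b=ray('wrist',l[:2],.14,s),ray('wrist',l[2:],.14,s); print(l,np.round(np.arctan2((b-a)[1],(b-a)[0]),3),a[:2].round(3),b[:2].round(3))
E
```

```text
t: 6.65
position: [0.4943, -0.257, 0.2423]
orientation: [0.0, 0.652, 0.758, -0.0]
wrist_force: [-0.2, 0.7, -0.2]
finger_gap: 0.0854
grip_force: 0.0
[ 0.49433555 -0.25702967  0.2423142 ] [[-0.15   0.989  0.   ]
 [ 0.989  0.15  -0.   ]
 [-0.     0.    -1.   ]] 1.7208603048186146 0.08543489857272306
[ 0.00069032 -0.0042838   0.13731409]
-0.04 [[231.0, 257.0], [408.0, 257.0], [235.0, 296.0], [404.0, 296.0]]
-0.03 [[237.0, 248.0], [402.0, 248.0], [241.0, 285.0], [398.0, 285.0]]
-0.02 [[242.0, 240.0], [396.0, 240.0], [245.0, 275.0], [393.0, 275.0]]
-0.01 [[247.0, 233.0], [392.0, 233.0], [250.0, 267.0], [389.0, 267.0]]
0 [[251.0, 227.0], [388.0, 227.0], [253.0, 259.0], [385.0, 259.0]]
0.011 [[255.0, 221.0], [384.0, 221.0], [257.0, 251.0], [382.0, 251.0]]
[304 119 356 119] 0.15 [ 0.469 -0.183] [ 0.516 -0.176]
[417 248 432 120] 1.714 [ 0.603 -0.293] [ 0.585 -0.166]
[412 258 427 124] 1.715 [ 0.601 -0.305] [ 0.581 -0.17 ]
[422 257 439 121] 1.714 [ 0.611 -0.302] [ 0.591 -0.166]
[367 119 412 119] 0.15 [ 0.526 -0.174] [ 0.567 -0.168]
[286 130 290 258] -1.422 [ 0.454 -0.195] [ 0.473 -0.324]
[287 130 347 130] 0.15 [ 0.455 -0.195] [ 0.51  -0.186]
[292 266 343 266] 0.15 [ 0.477 -0.333] [ 0.53  -0.325]
[288 128 347 128] 0.15 [ 0.456 -0.193] [ 0.509 -0.185]
[404 246 439 298] -0.807 [ 0.589 -0.292] [ 0.642 -0.348]
[263  59 325  98] -0.38 [ 0.428 -0.139] [ 0.485 -0.162]
[372  42 419  69] -0.31 [ 0.518 -0.112] [ 0.562 -0.127]
[299   0 357  39] -0.376 [ 0.453 -0.091] [ 0.505 -0.112]
[295 145 340 145] 0.15 [ 0.464 -0.207] [ 0.506 -0.201]
[296 147 340 147] 0.15 [ 0.465 -0.209] [ 0.506 -0.203]
[351 169 392 158] 0.415 [ 0.52  -0.221] [ 0.556 -0.205]
[256  61 259 106] -1.411 [ 0.422 -0.142] [ 0.428 -0.178]
[364  39 418  70] -0.31 [ 0.511 -0.111] [ 0.562 -0.128]
```

View pics/g4.png

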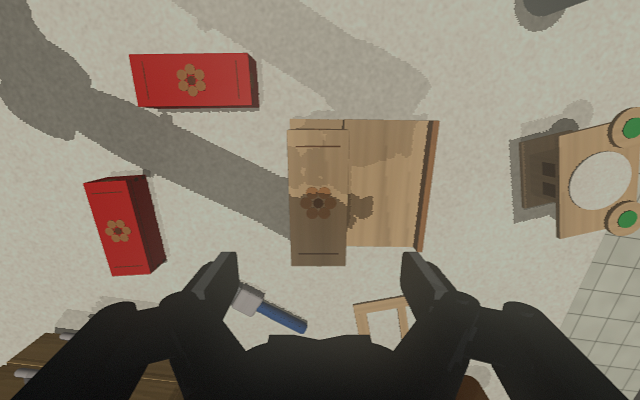

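The lid's yaw is 0.15 and its centre is about (0.4915,-0.259). The pad tips at (238,252) and (402,252) project about 30 mm behind the TCP when open, which confirms the tip offset. Descending to TCP z=0.088.

```bash
python3 -m pendant '[[[-0.001,-0.002,0.03],0],[[-0.002,-0.003,0.065],0],[[-0.002,-0.003,0.1],0],[[-0.002,-0.003,0.12],0],[[-0.002,-0.003,0.135],0],[[-0.002,-0.003,0.145],0],[[-0.002,-0.003,0.154],0],[[-0.002,-0.003,0.154],0]]'
python3 -m pendant '[[[0,0,0],0],[[0,0,0],0],[[0,0,0],0],[[0,0,0],0],[[0,0,0],0],[[0,0,0],0],[[0,0,0],0],[[0,0,0],0]]' 0 40
```

```text
t: 7.5
position: [0.491, -0.2592, 0.0874]
orientation: [-0.001, 0.652, 0.758, -0.0]
wrist_force: [-0.7, -0.2, -0.5]
finger_gap: 0.0858
grip_force: 0.0
t: 8.3
position: [0.4929, -0.2597, 0.0895]
orientation: [0.001, 0.652, 0.758, 0.0]
wrist_force: [0.9, -0.8, 6.2]
finger_gap: 0.0578
grip_force: 44.5
```

Gripped at 57.8 mm. Lifting gently and checking the load.

```bash
python3 -m pendant '[[[0,0,-0.003],0],[[0,0,-0.006],0],[[0,0,-0.01],0],[[0,0,-0.015],0],[[0,0,-0.022],0],[[0,0,-0.03],0],[[0,0,-0.03],0],[[0,0,-0.03],0]]'
python3 - <<'E'
from h import *
import time
s=manip.observe(); R,p=tool(s); print(s['wrist_force'],p)
w=manip.grab_frame('scene')
for n in ('midbox_center','topbox_center'):
    print(n,[(d['xy'],d['conf'],d['box'] if 'box' in d else 0) for d in manip.spot_point('scene',n)])
print(proj('scene',[[.493,-.2595,.0735],[.493,-.2595,.1485]]))
cv2.imwrite('pics/l1.png',cv2.resize(w[150:330,180:330,::-1],None,fx=3,fy=3))
E
```

```text
t: 9.1
position: [0.4919, -0.2596, 0.1187]
orientation: [0.0, 0.652, 0.758, 0.0]
wrist_force: [1.5, 0.8, -2.6]
finger_gap: 0.0576
grip_force: 43.5
[ 1.53629598  0.8326942  -2.57584961] [ 0.49191503 -0.25959646  0.11874443]
midbox_center [([360.2, 167.8], 0.96, 0), ([252.6, 231.9], 0.83, 0)]
topbox_center [([244.7, 212.8], 0.9, 0), ([198.9, 177.8], 0.89, 0), ([278.2, 187.9], 0.68, 0)]
[[252.3637029  231.52590043]
 [247.86699954 212.2234938 ]]
```

One box lifted (2.6 N) and the middle box hasn't moved. Carrying it over to the mat.

```bash
python3 -m pendant '[[[0,0,-0.02],0],[[0.005,0.001,-0.04],0],[[0.02,0.005,-0.055],0.02],[[0.045,0.011,-0.06],0.05],[[0.075,0.019,-0.06],0.08],[[0.11,0.028,-0.06],0.11],[[0.15,0.038,-0.06],0.14],[[0.19,0.048,-0.06],0.17]]'
python3 - <<'E'
from h import *
s=manip.observe(); R,p=tool(s); psi=np.arctan2(R[1,0],R[0,0]); print(p,psi,R.T@(np.array([.536,.2,.05])-p),psi-1.45)
E
```

```text
t: 10.05
position: [0.5104, -0.0631, 0.1781]
orientation: [-0.0, 0.715, 0.699, -0.0]
wrist_force: [0.0, 0.5, -2.5]
finger_gap: 0.0574
grip_force: 43.8
[ 0.51043739 -0.0631433   0.17806423] 1.548753131622552 [0.26365559 0.01979516 0.12803192] 0.09875313162255206
```

```bash
python3 -m pendant '[[[0.04,0.003,0],0.02],[[0.085,0.006,0],0.04],[[0.13,0.01,0],0.06],[[0.175,0.013,0],0.08],[[0.215,0.016,0],0.1],[[0.245,0.018,0.02],0.1],[[0.26,0.02,0.06],0.1],[[0.264,0.02,0.09],0.1]]'
python3 - <<'E'
from h import *
w=manip.grab_frame('wrist')
s=manip.observe(); R,p=tool(s); psi=np.arctan2(R[1,0],R[0,0]); print(p,psi,R.T@(np.array([.536,.2,-.004])-p),psi-1.45)
for r in manip.masks_of('top','mat')[:1]: pass
w=manip.grab_frame('top'); g=cv2.cvtColor(w,cv2.COLOR_RGB2HSV)[140:240,170:285]
m=((g[...,0]<22)&(g[...,1]>110)).astype(np.uint8); m=cv2.morphologyEx(m,cv2.MORPH_CLOSE,np.ones((5,5)))
for nm in('mat',):
    r=manip.masks_of('scene',nm)
    print([(d['box'],d['conf']) for d in r])
print(manip.spot_point('scene','mat')[:2])
for c in manip.spot_point('scene','mat')[:2]: print(ray('scene',c['xy'],0.0))
E
```

```text
t: 10.85
position: [0.5348, 0.2027, 0.0865]
orientation: [-0.001, 0.747, 0.665, 0.0]
wrist_force: [0.8, -0.5, -2.3]
finger_gap: 0.0575
grip_force: 43.7
[0.53087769 0.19994624 0.08091376] 1.4548401169956082 [0.00094698 0.00601183 0.08485016] 0.004840116995608268
[([377.7, 188.5, 96.0, 54.8], 0.89)]
[{'xy': [423.9, 214.7], 'conf': 0.69}]
[0.53114385 0.20256583 0.        ]
```

```bash
python3 -m pendant '[[[0.001,0.003,0.02],0],[[0.001,0.005,0.04],0],[[0.001,0.005,0.055],0],[[0.001,0.005,0.066],0],[[0.001,0.005,0.072],0],[[0.001,0.005,0.076],0],[[0.001,0.005,0.078],0],[[0.001,0.005,0.078],0]]'
python3 -m pendant '[[[0,0,0.001],0],[[0,0,0.002],0],[[0,0,0.003],0],[[0,0,0.004],0],[[0,0,0.005],0],[[0,0,0.005],0],[[0,0,0.005],0],[[0,0,0.005],0]]'
```

```text
t: 11.95
position: [0.5412, 0.1997, 0.0105]
orientation: [0.0, 0.748, 0.663, 0.0]
wrist_force: [-0.1, -0.2, -2.0]
finger_gap: 0.0572
grip_force: 44.3
t: 12.75
position: [0.5411, 0.1996, 0.0053]
orientation: [0.0, 0.748, 0.663, 0.0]
wrist_force: [0.3, -0.3, -2.3]
finger_gap: 0.0576
grip_force: 44.3
```

```bash
python3 -m pendant '[[[0,-0.001,0.001],0],[[0,-0.002,0.002],0],[[0,-0.003,0.003],0],[[0,-0.003,0.004],0],[[0,-0.003,0.005],0],[[0,-0.003,0.006],0],[[0,-0.003,0.007],0],[[0,-0.003,0.008],0]]'
python3 -m pendant '[[[0,0,0.0005],0],[[0,0,0.001],0],[[0,0,0.0015],0],[[0,0,0.002],0],[[0,0,0.002],0],[[0,0,0.002],0],[[0,0,0.002],0],[[0,0,0.002],0]]'
```

```text
t: 13.55
position: [0.5381, 0.1999, -0.0028]
orientation: [0.0, 0.748, 0.663, 0.0]
wrist_force: [0.1, 0.0, -2.3]
finger_gap: 0.0574
grip_force: 44.3
t: 14.35
position: [0.5381, 0.1998, -0.0035]
orientation: [0.0, 0.748, 0.663, -0.0]
wrist_force: [-3.3, -1.3, 7.2]
finger_gap: 0.0575
grip_force: 45.3
```

Set down on the mat with contact at 7 N. Opening and rising.

```bash
python3 -m pendant '[[[0,0,-0.001],0],[[0,0,-0.001],0],[[0,0,-0.001],0],[[0,0,-0.001],0],[[0,0,-0.001],0],[[0,0,-0.001],0],[[0,0,-0.001],0],[[0,0,-0.001],0]]' -1
python3 -m pendant '[[[0,0,-0.01],0],[[0,0,-0.03],0],[[0,0,-0.06],0],[[0,0,-0.1],0],[[0,0,-0.14],0],[[0,0,-0.17],0],[[0,0,-0.19],0],[[0,0,-0.19],0]]'
python3 - <<'E'
from h import *
s=manip.observe(); R,p=tool(s); psi=np.arctan2(R[1,0],R[0,0]); w=manip.grab_frame('wrist'); print(p,psi)
for d in manip.spot_point('wrist','topbox_center'): print(d, ray('wrist',d['xy'],.0255,s))
u=np.array([np.cos(.15),np.sin(.15),0]); c=np.array([.4915,-.259,0])
for k in(.11,.13): print(k,c-u*k)
E
```

```text
t: 15.15
position: [0.538, 0.1999, -0.0038]
orientation: [-0.0, 0.748, 0.663, -0.0]
wrist_force: [-0.2, -0.6, -0.0]
finger_gap: 0.0853
grip_force: 0.0
t: 15.95
position: [0.5403, 0.2014, 0.1909]
orientation: [0.001, 0.748, 0.664, 0.004]
wrist_force: [0.1, 0.0, 0.1]
finger_gap: 0.0852
grip_force: 0.0
[0.54025941 0.2014196  0.19090185] 1.4510160292122418
{'xy': [316.6, 187.8], 'conf': 0.9} [0.53824642 0.20097581 0.0255    ]
0.11 [ 0.38273518 -0.27543819  0.        ]
0.13 [ 0.36295976 -0.27842696  0.        ]
```

```bash
python3 -m pendant '[[[-0.02,0,0],0.06],[[-0.055,-0.003,0],0.18],[[-0.095,-0.008,0],0.31],[[-0.14,-0.013,0],0.44],[[-0.185,-0.02,0],0.57],[[-0.23,-0.026,0],0.7],[[-0.275,-0.032,0],0.83],[[-0.32,-0.038,0],0.96]]'
python3 - <<'E'
from h import *
s=manip.observe(); R,p=tool(s); psi=np.arctan2(R[1,0],R[0,0]); print(p,psi,R.T@(np.array([.427,-.269,.15])-p),psi-.15)
E
```

```text
t: 16.85
position: [0.4591, -0.1164, 0.1849]
orientation: [-0.0, 0.971, 0.238, -0.002]
wrist_force: [0.5, -0.9, -0.3]
finger_gap: 0.0855
grip_force: 0.0
[ 0.45912022 -0.11644251  0.1849433 ] 0.48099028036063085 [-0.0989602   0.12044017  0.03503679] 0.33099028036063083
```

```bash
python3 -m pendant '[[[-0.03,0.03,0],0.1],[[-0.06,0.065,0],0.21],[[-0.085,0.1,0],0.31],[[-0.099,0.12,0.01],0.33],[[-0.099,0.12,0.025],0.33],[[-0.099,0.12,0.035],0.33],[[-0.099,0.12,0.035],0.33],[[-0.099,0.12,0.035],0.33]]'
python3 - <<'E'
from h import *
s=manip.observe(); w=manip.grab_frame('wrist'); R,p=tool(s); psi=np.arctan2(R[1,0],R[0,0]); print(p,psi)
for d in manip.spot_point('wrist','midbox_center'): print(d, ray('wrist',d['xy'],.0735,s))
g=cv2.cvtColor(w,cv2.COLOR_RGB2GRAY)
L=cv2.HoughLinesP(cv2.Canny(g,40,120),1,np.pi/360,30,minLineLength=60,maxLineGap=8)
for l in L[:,0]:
    a,b=ray('wrist',l[:2],.096,s),ray('wrist',l[2:],.096,s)
    if np.linalg.norm(a[:2]-[.49,-.26])<.16 and np.linalg.norm(b[:2]-[.49,-.26])<.16: print(l,np.round(np.arctan2((b-a)[1],(b-a)[0]),3),a[:2].round(3),b[:2].round(3))
cv2.imwrite('pics/m1.png',w[:,:,::-1])
E
```

```text
t: 17.65
position: [0.4314, -0.2643, 0.1507]
orientation: [-0.001, 0.997, 0.082, -0.0]
wrist_force: [0.1, 0.1, 1.5]
finger_gap: 0.0853
grip_force: 0.0
[ 0.43135022 -0.26427447  0.15073696] 0.1632547490369319
{'xy': [334.9, 139.5], 'conf': 0.6} [ 0.49203276 -0.26696086  0.0735    ]
{'xy': [66.0, 125.3], 'conf': 0.56} [ 0.46691439 -0.04420433  0.0735    ]
{'xy': [329.5, 78.7], 'conf': 0.5} [ 0.53759632 -0.25432437  0.0735    ]
[237  98 354  98] -1.407 [ 0.51 -0.19] [ 0.524 -0.274]
[245 205 252 299] -2.983 [ 0.43  -0.202] [ 0.342 -0.217]
[230   1 235  95] -3.007 [ 0.57 -0.18] [ 0.512 -0.188]
[338 176 411 176] -1.407 [ 0.466 -0.273] [ 0.475 -0.33 ]
[241 206 246 275] -2.989 [ 0.428 -0.199] [ 0.366 -0.209]
[426  98 439   0] 0.131 [ 0.533 -0.326] [ 0.594 -0.318]
[255 298 310 222] -0.441 [ 0.343 -0.219] [ 0.424 -0.257]
[421 183 431  99] 0.151 [ 0.471 -0.339] [ 0.533 -0.33 ]
[237  96 300  96] -1.407 [ 0.512 -0.189] [ 0.519 -0.235]
[240 101 245 180] -2.992 [ 0.509 -0.192] [ 0.45  -0.201]
[355  99 430  99] -1.407 [ 0.524 -0.275] [ 0.533 -0.329]
[437 277 489 215] -0.392 [ 0.391 -0.376] [ 0.454 -0.402]
[278 182 347 173] -1.276 [ 0.453 -0.227] [ 0.469 -0.28 ]
[255 299 310 224] -0.446 [ 0.342 -0.219] [ 0.422 -0.257]
```

View pics/m1.png

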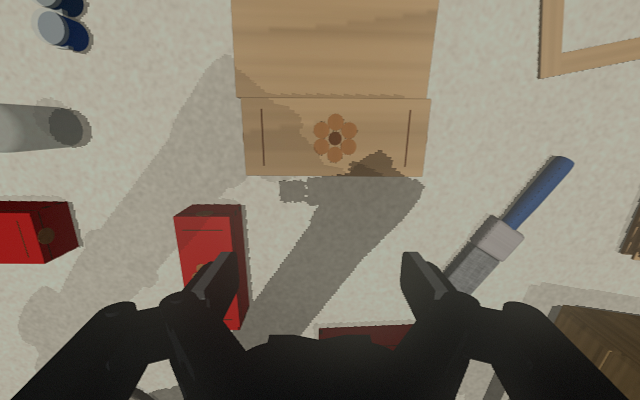

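The middle box lid is at (240–431, 98–176) with its emblem at (335,139). It's parallel to the tool and about 8 mm to the right. Centring and descending behind it.

```bash
python3 -m pendant '[[[-0.003,0.003,0.015],0],[[-0.003,0.006,0.035],0],[[-0.003,0.006,0.055],0],[[-0.003,0.006,0.075],0],[[-0.003,0.006,0.09],0],[[-0.003,0.006,0.1],0],[[-0.003,0.006,0.104],0],[[-0.003,0.006,0.104],0]]'
python3 -m pendant '[[[0.008,0,0],0],[[0.016,0,0],0],[[0.024,0,0],0],[[0.03,0,0],0],[[0.036,0,0],0],[[0.042,0,0],0],[[0.048,0,0],0],[[0.054,0,0],0]]'
```

```text
t: 18.55
position: [0.4296, -0.272, 0.0474]
orientation: [0.0, 0.997, 0.081, 0.0]
wrist_force: [0.4, 0.2, -0.2]
finger_gap: 0.0856
grip_force: 0.0
t: 19.35
position: [0.483, -0.2635, 0.0473]
orientation: [-0.0, 0.997, 0.08, -0.0]
wrist_force: [-3.2, -0.6, 2.1]
finger_gap: 0.0853
grip_force: 1.3
```

```bash
python3 -m pendant '[[[0.007,0,0],0],[[0.014,0,0],0],[[0.021,0,0],0],[[0.028,0,0],0],[[0.035,0,0],0],[[0.042,0,0],0],[[0.049,0,0],0],[[0.056,0,0],0]]'
python3 -m pendant '[[[0.002,0,0],0],[[0.004,0,0],0],[[0.006,0,0],0],[[0.008,0,0],0],[[0.01,0,0],0],[[0.011,0,0],0],[[0.012,0,0],0],[[0.012,0,0],0]]'
```

```text
t: 20.15
position: [0.5385, -0.2545, 0.0473]
orientation: [0.0, 0.997, 0.08, -0.0]
wrist_force: [-0.9, -0.5, -0.3]
finger_gap: 0.0854
grip_force: 0.6
t: 20.95
position: [0.5499, -0.2526, 0.0473]
orientation: [0.0, 0.997, 0.08, 0.0]
wrist_force: [-0.8, -0.8, 0.2]
finger_gap: 0.0851
grip_force: 0.4
```

```bash
python3 -m pendant '[[[0.001,0,0],0],[[0.002,0,0],0],[[0.003,0,0],0],[[0.004,0,0],0],[[0.005,0,0],0],[[0.006,0,0],0],[[0.007,0,0],0],[[0.008,0,0],0]]'
python3 - <<'E'
from h import *
s=manip.observe(); w=manip.grab_frame('wrist'); R,p=tool(s); print(p,s['wrist_force'],s['moment'])
t=manip.grab_frame('scene'); print(manip.spot_point('scene','midbox_center'))
for c in manip.spot_point('scene','midbox_center'): print(c['conf'],ray('scene',c['xy'],.0715))
E
```

```text
t: 21.75
position: [0.5564, -0.2514, 0.047]
orientation: [-0.0, 0.997, 0.08, -0.001]
wrist_force: [-4.4, -1.1, 0.2]
finger_gap: 0.0854
grip_force: 2.3
[ 0.55641171 -0.2513872   0.04703043] [-4.4455269  -1.06379133  0.1575226 ] [-0.10083934  0.90968537 -0.17254073]
[{'xy': [266.1, 264.8], 'conf': 0.89}, {'xy': [270.5, 279.4], 'conf': 0.68}]
0.89 [ 0.59402186 -0.24903625  0.0715    ]
0.68 [ 0.63393779 -0.24829481  0.0715    ]
```

```bash
python3 -m pendant '[[[0.0005,0,0],0],[[0.001,0,0],0],[[0.0015,0,0],0],[[0.002,0,0],0],[[0.0025,0,0],0],[[0.003,0,0],0],[[0.003,0,0],0],[[0.003,0,0],0]]'
```

```text
t: 22.75
position: [0.5562, -0.2513, 0.0465]
orientation: [-0.001, 0.997, 0.079, -0.004]
wrist_force: [-9.9, 1.7, 3.1]
finger_gap: 0.0856
grip_force: 4.9
```

```bash
python3 -m pendant '[[[0.001,0,0],0],[[0.002,0,0],0],[[0.003,0,0],0],[[0.003,0,0],0],[[0.003,0,0],0],[[0.003,0,0],0],[[0.003,0,0],0],[[0.003,0,0],0]]'
python3 -m pendant '[[[-0.006,0,0],0],[[-0.012,0,0],0],[[-0.02,0,0],0],[[-0.026,0,0],0],[[-0.028,0,-0.02],0],[[-0.028,0,-0.05],0],[[-0.028,0,-0.09],0],[[-0.028,0,-0.13],0]]'
python3 - <<'E'
from h import *
s=manip.observe(); w=manip.grab_frame('wrist'); R,p=tool(s); print(p,np.arctan2(R[1,0],R[0,0]))
cv2.imwrite('pics/m2.png',w[:,:,::-1])
g=cv2.cvtColor(w,cv2.COLOR_RGB2GRAY)
L=cv2.HoughLinesP(cv2.Canny(g,40,120),1,np.pi/360,30,minLineLength=50,maxLineGap=8)
for l in L[:,0]:
    for z in(.094,.051):
      a,b=ray('wrist',l[:2],z,s),ray('wrist',l[2:],z,s)
      if np.linalg.norm((a+b)[:2]/2-[.54,-.255])<.13: print(z,l,np.round(np.arctan2((b-a)[1],(b-a)[0]),3),a[:2].round(3),b[:2].round(3))
E
```

```text
t: 23.55
position: [0.556, -0.251, 0.0462]
orientation: [-0.001, 0.997, 0.078, -0.007]
wrist_force: [-15.1, 1.5, 7.3]
finger_gap: 0.0852
grip_force: 7.5
t: 24.35
position: [0.536, -0.2547, 0.1787]
orientation: [0.0, 0.997, 0.081, 0.0]
wrist_force: [0.3, -0.7, 0.4]
finger_gap: 0.0852
grip_force: 0.0
[ 0.53597451 -0.25471544  0.17865808] 0.1612200545458809
0.094 [235  91 355  94] -1.433 [ 0.622 -0.169] [ 0.635 -0.268]
0.051 [235  91 355  94] -1.433 [ 0.624 -0.157] [ 0.641 -0.273]
0.094 [237 102 416 103] -1.415 [ 0.613 -0.172] [ 0.637 -0.32 ]
0.051 [237 102 416 103] -1.415 [ 0.615 -0.159] [ 0.642 -0.333]
0.094 [309 337 364 256] -0.357 [ 0.387 -0.267] [ 0.491 -0.306]
0.094 [401 197 410 107] 0.148 [ 0.555 -0.327] [ 0.633 -0.316]
0.051 [401 197 410 107] 0.148 [ 0.547 -0.342] [ 0.637 -0.329]
0.094 [262 315 295 256] -0.328 [ 0.407 -0.214] [ 0.48  -0.239]
0.051 [262 315 295 256] -0.328 [ 0.372 -0.209] [ 0.458 -0.238]
0.094 [388 167 392 113] 0.158 [ 0.581 -0.309] [ 0.626 -0.302]
0.051 [388 167 392 113] 0.158 [ 0.576 -0.321] [ 0.629 -0.312]
0.094 [261 315 290 264] -0.335 [ 0.407 -0.213] [ 0.471 -0.235]
```

The box stopped dead at 15 N, so it's flush against the stop. Backing off to measure the bottom box.

```bash
python3 -m pendant '[[[-0.03,0,-0.01],0],[[-0.06,0,-0.03],0],[[-0.09,0.002,-0.05],0],[[-0.105,0.004,-0.06],0],[[-0.105,0.004,-0.06],0],[[-0.105,0.004,-0.06],0],[[-0.105,0.004,-0.06],0],[[-0.105,0.004,-0.06],0]]'
python3 - <<'E'
from h import *
s=manip.observe(); w=manip.grab_frame('wrist'); R,p=tool(s); print(p,np.arctan2(R[1,0],R[0,0]))
for n,z in(('lowbox_center',.0285),('midbox_center',.0715),('stop',.049),('dock',.006)):
    for d in manip.spot_point('wrist',n)[:3]: print(n,np.round(d['xy']),round(d['conf'],2), ray('wrist',d['xy'],z,s).round(4))
np.save('w.npy',w)
g=cv2.cvtColor(w,cv2.COLOR_RGB2GRAY)
L=cv2.HoughLinesP(cv2.Canny(g,30,90),1,np.pi/360,25,minLineLength=35,maxLineGap=6)
for l in L[:,0]:
    z=.051; a,b=ray('wrist',l[:2],z,s),ray('wrist',l[2:],z,s)
    if np.linalg.norm((a+b)[:2]/2-[.53,-.255])<.13: print(l,np.round(np.arctan2((b-a)[1],(b-a)[0]),3),a[:2].round(4),b[:2].round(4))
# emblem: reddish dark blobs
hsv=cv2.cvtColor(w,cv2.COLOR_RGB2HSV); print(proj('wrist',[[.492,-.262,.051],[.596,-.245,.094]],s))
E
```

```text
t: 25.2
position: [0.4338, -0.2744, 0.2359]
orientation: [-0.001, 0.997, 0.082, -0.001]
wrist_force: [1.0, 0.3, 0.5]
finger_gap: 0.0857
grip_force: 0.0
[ 0.43377245 -0.27443444  0.23594113] 0.1632210922196406
lowbox_center [317. 135.] 0.58 [ 0.4907 -0.2614  0.0285]
midbox_center [322.  29.] 0.88 [ 0.598  -0.2496  0.0715]
midbox_center [ 56. 212.] 0.6 [0.3482 0.044  0.0715]
[313  57 385  57] -1.408 [ 0.5751 -0.2431] [ 0.5883 -0.3233]
[390 109 400   2] 0.137 [ 0.5352 -0.3419] [ 0.6428 -0.327 ]
[243   1 245  43] -3.001 [ 0.6164 -0.1603] [ 0.5767 -0.166 ]
[261  66 385  67] -1.415 [ 0.5564 -0.186 ] [ 0.5783 -0.3257]
[247 104 379 108] -1.436 [ 0.5131 -0.1739] [ 0.5341 -0.3288]
[270  56 312  56] -1.408 [ 0.5683 -0.195 ] [ 0.576  -0.2418]
[247 161 348 163] -1.427 [ 0.4462 -0.1799] [ 0.4643 -0.305 ]
[380 164 386 108] 0.119 [ 0.4696 -0.3448] [ 0.5355 -0.337 ]
[253 108 254 146] -3.018 [ 0.5098 -0.1813] [ 0.4659 -0.1868]
[390  59 396   1] 0.122 [ 0.5873 -0.3294] [ 0.643  -0.3225]
[377 150 377 112] 0.223 [ 0.4859 -0.3373] [ 0.5294 -0.3274]
[391 107 396  52] 0.141 [ 0.5375 -0.3425] [ 0.5953 -0.3343]
[[317.66676414 134.72400203]
 [317.34275417  23.03138393]]
```

The bottom box is still in its dock at about (0.491,-0.261). The middle box is at (0.598,-0.249). Returning to the mat for the top box.

```bash
python3 -m pendant '[[[0.008,-0.02,0],-0.06],[[0.022,-0.055,0],-0.18],[[0.038,-0.095,0],-0.31],[[0.054,-0.135,0],-0.44],[[0.07,-0.175,0],-0.57],[[0.086,-0.215,0],-0.7],[[0.102,-0.255,0],-0.83],[[0.118,-0.295,0],-0.96]]'
python3 - <<'E'
from h import *
s=manip.observe(); R,p=tool(s); psi=np.arctan2(R[1,0],R[0,0]); print(p,psi,R.T@(np.array([.538,.1998,.12])-p),psi-1.451)
E
```

```text
t: 26.25
position: [0.5019, 0.0377, 0.2376]
orientation: [0.0, 0.845, 0.535, 0.0]
wrist_force: [1.4, -0.2, -0.2]
finger_gap: 0.0852
grip_force: 0.0
[0.50189595 0.03765561 0.23764608] 1.1291380796946204 [ 0.16194424 -0.03672191  0.11773049] -0.32186192030537963
```

```bash
python3 -m pendant '[[[0.035,-0.008,0],-0.08],[[0.075,-0.017,0],-0.18],[[0.115,-0.026,0],-0.27],[[0.145,-0.034,0.015],-0.32],[[0.162,-0.037,0.05],-0.322],[[0.162,-0.037,0.09],-0.322],[[0.162,-0.037,0.117],-0.322],[[0.162,-0.037,0.117],-0.322]]'
python3 - <<'E'
from h import *
s=manip.observe(); w=manip.grab_frame('wrist'); R,p=tool(s); psi=np.arctan2(R[1,0],R[0,0]); print(p,psi,R.T@(np.array([.538,.1998,-.003])-p),psi-1.451)
for d in manip.spot_point('wrist','topbox_center'): print(d,ray('wrist',d['xy'],.0255,s))
E
```

```text
t: 27.05
position: [0.535, 0.196, 0.1159]
orientation: [-0.002, 0.75, 0.662, -0.005]
wrist_force: [-0.0, -0.4, 0.4]
finger_gap: 0.0854
grip_force: 0.0
[0.53504033 0.19596225 0.11587094] 1.4458454386473183 [0.00468574 0.00355757 0.11882414] -0.005154561352681775
{'xy': [321.6, 203.5], 'conf': 0.97} [0.53631699 0.19576742 0.0255    ]
```

```bash
python3 -m pendant '[[[0,0,0.02],0],[[0,0,0.045],0],[[0,0,0.07],0],[[0,0,0.09],0],[[0,0,0.105],0],[[0,0,0.115],0],[[0,0,0.119],0],[[0,0,0.119],0]]'
python3 -m pendant '[[[0,0,0],0],[[0,0,0],0],[[0,0,0],0],[[0,0,0],0],[[0,0,0],0],[[0,0,0],0],[[0,0,0],0],[[0,0,0],0]]' 0 40
```

```text
t: 27.95
position: [0.5397, 0.1967, 0.0017]
orientation: [0.0, 0.751, 0.66, 0.0]
wrist_force: [-0.3, 0.7, -0.7]
finger_gap: 0.0853
grip_force: 0.0
t: 28.75
position: [0.5399, 0.197, 0.0024]
orientation: [0.0, 0.751, 0.661, 0.001]
wrist_force: [-0.5, -0.7, 5.7]
finger_gap: 0.0571
grip_force: 45.7
```

```bash
python3 -m pendant '[[[0,0,-0.008],0],[[0,0,-0.03],0],[[0,0,-0.065],0],[[0,0,-0.105],0],[[0,0,-0.14],0],[[-0.01,0,-0.16],0],[[-0.03,0,-0.17],0],[[-0.06,0,-0.17],-0.02]]'
python3 -m pendant '[[[-0.04,0,0],-0.03],[[-0.08,0.001,0],-0.06],[[-0.12,0.002,0],-0.09],[[-0.16,0.003,0],-0.12],[[-0.2,0.004,0],-0.15],[[-0.24,0.005,0],-0.18],[[-0.28,0.006,0],-0.2],[[-0.32,0.007,0],-0.22]]'
python3 - <<'E'
from h import *
s=manip.observe(); R,p=tool(s); psi=np.arctan2(R[1,0],R[0,0]); print(p,psi,R.T@(np.array([.4919,-.2629,.12])-p),psi-1.718)
E
```

```text
t: 29.55
position: [0.5322, 0.1391, 0.1732]
orientation: [0.0, 0.743, 0.67, 0.002]
wrist_force: [-0.2, 0.2, -2.1]
finger_gap: 0.0568
grip_force: 44.9
t: 30.35
position: [0.503, -0.1836, 0.1708]
orientation: [-0.0, 0.666, 0.746, -0.0]
wrist_force: [0.9, 0.8, -2.2]
finger_gap: 0.0572
grip_force: 44.8
[ 0.50302374 -0.18359317  0.1708489 ] 1.6836208542222681 [-0.07756144 -0.01992207  0.05085525] -0.03437914577773182
```

```bash
python3 -m pendant '[[[-0.025,-0.006,0],-0.01],[[-0.05,-0.013,0],-0.02],[[-0.068,-0.018,0],-0.03],[[-0.076,-0.02,0.01],-0.034],[[-0.078,-0.02,0.03],-0.034],[[-0.078,-0.02,0.05],-0.034],[[-0.078,-0.02,0.05],-0.034],[[-0.078,-0.02,0.05],-0.034]]'
python3 - <<'E'
from h import *
s=manip.observe(); w=manip.grab_frame('wrist'); s=manip.observe(); R,p=tool(s); psi=np.arctan2(R[1,0],R[0,0]); print(p,psi,R.T@(np.array([.4919,-.2629,.0505])-p),psi-1.718)
g=cv2.cvtColor(w,cv2.COLOR_RGB2GRAY)
L=cv2.HoughLinesP(cv2.Canny(g,30,90),1,np.pi/360,25,minLineLength=30,maxLineGap=6)
for l in L[:,0]:
  for z in(.051,.094,.165):
    a,b=ray('wrist',l[:2],z,s),ray('wrist',l[2:],z,s)
    if np.linalg.norm((a+b)[:2]/2-[.53,-.255])<.13: print(z,l,np.round(np.arctan2((b-a)[1],(b-a)[0]),3),a[:2].round(4),b[:2].round(4))
E
```

```text
t: 31.15
position: [0.4926, -0.2605, 0.1206]
orientation: [-0.001, 0.653, 0.757, 0.0]
wrist_force: [-0.5, 1.2, -1.9]
finger_gap: 0.0573
grip_force: 44.7
[ 0.49349698 -0.26100395  0.12166583] 1.718004621544065 [-0.00164973 -0.00190372  0.07116443] 4.621544064997707e-06
0.165 [477 290 612 399] -0.53 [ 0.5706 -0.255 ] [ 0.6676 -0.3118]
0.051 [277 121 348 121] 0.148 [ 0.4489 -0.1917] [ 0.5054 -0.1833]
0.094 [277 121 348 121] 0.148 [ 0.4551 -0.1913] [ 0.5011 -0.1844]
0.165 [277 121 348 121] 0.148 [ 0.4654 -0.1905] [ 0.4941 -0.1863]
0.051 [418 279 433 132] 1.73 [ 0.5968 -0.3152] [ 0.5754 -0.1816]
0.094 [418 279 433 132] 1.73 [ 0.5755 -0.2919] [ 0.5581 -0.183 ]
0.165 [418 279 433 132] 1.73 [ 0.5405 -0.2533] [ 0.5296 -0.1854]
0.051 [274 158 367 158] 0.147 [ 0.4495 -0.2215] [ 0.5263 -0.2101]
0.094 [274 158 367 158] 0.147 [ 0.4556 -0.2155] [ 0.5182 -0.2062]
0.165 [274 158 367 158] 0.147 [ 0.4657 -0.2056] [ 0.5047 -0.1999]
0.051 [297 113 360 113] 0.148 [ 0.4641 -0.1833] [ 0.5138 -0.1759]
0.094 [297 113 360 113] 0.148 [ 0.4675 -0.1844] [ 0.508  -0.1784]
0.165 [297 113 360 113] 0.148 [ 0.4731 -0.
[... 6020 characters left out ...]
.427  -0.1893] [ 0.4405 -0.1873]
0.165 [456 365 481 399] -0.796 [ 0.5737 -0.3013] [ 0.5945 -0.3225]
0.051 [400  44 445  72] -0.338 [ 0.5342 -0.1233] [ 0.5728 -0.1369]
0.094 [400  44 445  72] -0.338 [ 0.5246 -0.1356] [ 0.556  -0.1466]
0.165 [400  44 445  72] -0.338 [ 0.5087 -0.1558] [ 0.5283 -0.1627]
0.094 [240  60 283  89] -0.422 [ 0.4288 -0.1587] [ 0.4569 -0.1714]
0.165 [240  60 283  89] -0.422 [ 0.449  -0.1703] [ 0.4665 -0.1781]
0.094 [422 373 426 341] 1.725 [ 0.6019 -0.3816] [ 0.5967 -0.348 ]
0.165 [422 373 426 341] 1.725 [ 0.5569 -0.3093] [ 0.5537 -0.2883]
0.094 [357  23 393  38] -0.196 [ 0.4966 -0.1285] [ 0.5197 -0.133 ]
0.165 [357  23 393  38] -0.196 [ 0.4913 -0.1514] [ 0.5056 -0.1542]
```

Yaw matches the stand at 0.147, and the held box sits +3 mm along its y in the jaws, as accounted for. Descending onto the bottom box.

```bash
python3 -m pendant '[[[-0.001,-0.001,0.01],0],[[-0.003,-0.002,0.025],0],[[-0.003,-0.002,0.04],0],[[-0.003,-0.002,0.052],0],[[-0.003,-0.002,0.06],0],[[-0.003,-0.002,0.064],0],[[-0.003,-0.002,0.066],0],[[-0.003,-0.002,0.066],0]]'
python3 -m pendant '[[[0,0,0.0007],0],[[0,0,0.0014],0],[[0,0,0.002],0],[[0,0,0.0026],0],[[0,0,0.003],0],[[0,0,0.003],0],[[0,0,0.003],0],[[0,0,0.003],0]]'
```

```text
t: 32.0
position: [0.4917, -0.265, 0.0555]
orientation: [0.0, 0.654, 0.757, 0.0]
wrist_force: [-1.0, -0.0, -2.3]
finger_gap: 0.0572
grip_force: 44.8
t: 32.8
position: [0.4914, -0.265, 0.0523]
orientation: [-0.0, 0.654, 0.757, -0.0]
wrist_force: [-0.3, -0.3, -2.4]
finger_gap: 0.0579
grip_force: 44.8
```

```bash
python3 -m pendant '[[[0.001,0,0.0005],0],[[0.001,0,0.001],0],[[0.001,0,0.0015],0],[[0.001,0,0.002],0],[[0.001,0,0.0025],0],[[0.001,0,0.003],0],[[0.001,0,0.003],0],[[0.001,0,0.003],0]]'
```

```text
t: 33.6
position: [0.4913, -0.264, 0.0504]
orientation: [0.0, 0.654, 0.757, -0.0]
wrist_force: [-3.3, 1.7, 5.3]
finger_gap: 0.0574
grip_force: 45.8
```

Contact at the expected height. Releasing, rising and checking.

```bash
python3 -m pendant '[[[0,0,-0.001],0],[[0,0,-0.001],0],[[0,0,-0.001],0],[[0,0,-0.001],0],[[0,0,-0.001],0],[[0,0,-0.001],0],[[0,0,-0.001],0],[[0,0,-0.001],0]]' -1
python3 -m pendant '[[[0,0,-0.01],0],[[0,0,-0.03],0],[[0,0,-0.06],0],[[0,0,-0.1],0],[[0,0,-0.14],0],[[0,0,-0.18],0],[[0,0,-0.2],0],[[0,0,-0.2],0]]'
python3 -m pendant '[[[0,0,0],0],[[0,0,0],0],[[0,0,0],0],[[0,0,0],0],[[0,0,0],0],[[0,0,0],0],[[0,0,0],0],[[0,0,0],0]]'
python3 - <<'E'
from h import *
w=manip.grab_frame('wrist'); s=manip.observe(); R,p=tool(s); print(p,np.arctan2(R[1,0],R[0,0])); np.save('w2.npy',w)
for n,z in(('topbox_center',.0735),('midbox_center',.0715),('lowbox_center',.0285)):
    for d in manip.spot_point('wrist',n)[:3]: print(n,np.round(d['xy'],1),round(d['conf'],2), ray('wrist',d['xy'],z,s).round(4))
g=cv2.cvtColor(w,cv2.COLOR_RGB2GRAY)
L=cv2.HoughLinesP(cv2.Canny(g,30,90),1,np.pi/360,25,minLineLength=30,maxLineGap=6)
for l in L[:,0]:
    z=.095; a,b=ray('wrist',l[:2],z,s),ray('wrist',l[2:],z,s); y=np.arctan2((b-a)[1],(b-a)[0]); y=(y-.147+np.pi/4)%(np.pi/2)-np.pi/4
    if np.linalg.norm((a+b)[:2]/2-[.54,-.255])<.13 and abs(y)<.08: print(l,np.round(y+.147,3),a[:2].round(4),b[:2].round(4))
E
```

```text
t: 34.4
position: [0.4913, -0.264, 0.0503]
orientation: [0.0, 0.654, 0.757, -0.0]
wrist_force: [0.4, -0.4, -0.1]
finger_gap: 0.0852
grip_force: 0.0
t: 35.2
position: [0.4937, -0.2646, 0.2553]
orientation: [0.005, 0.654, 0.757, 0.001]
wrist_force: [0.5, 0.6, 0.5]
finger_gap: 0.0855
grip_force: 0.0
t: 36.0
position: [0.4913, -0.264, 0.2503]
orientation: [0.0, 0.654, 0.757, -0.0]
wrist_force: [-0.2, 0.3, 0.7]
finger_gap: 0.0851
grip_force: 0.0
[ 0.49131037 -0.26393642  0.25031847] 1.7169458875662809
topbox_center [206.1  80.2] 0.92 [ 0.3478 -0.1636  0.0735]
topbox_center [130.9 217.3] 0.85 [ 0.2566 -0.342   0.0735]
topbox_center [319.2 183.9] 0.58 [ 0.4913 -0.2629  0.0735]
midbox_center [405.6 184.4] 0.82 [ 0.5991 -0.2481  0.0715]
lowbox_center [356.8 175.5] 0.38 [ 0.5433 -0.2527  0.0285]
[306 114 358 114] 0.146 [ 0.465  -0.1836] [ 0.5211 -0.1753]
[343 224 343 173] 0.171 [ 0.5267 -0.3035] [ 0.516  -0.2416]
[381 243 389 127] 0.146 [ 0.5779 -0.3215] [ 0.5576 -0.1837]
[295 231 337 231] 0.146 [ 0.4698 -0.3212] [ 0.5209 -0.3136]
[390 125 439 125] 0.146 [ 0.5582 -0.1815] [ 0.6117 -0.1736]
[374 239 378 138] 0.166 [ 0.5682 -0.3175] [ 0.548  -0.1971]
[427 242 440 126] 0.154 [ 0.6344 -0.3118] [ 0.6131 -0.1745]
[345 192 347 115] 0.148 [ 0.5222 -0.2636] [ 0.5095 -0.1781]
[296 111 330 111] 0.146 [ 0.4539 -0.1821] [ 0.4904 -0.1767]
[293 150 293 180] 0.12 [ 0.4556 -0.224 ] [ 0.4597 -0.2582]
[293 139 327 139] 0.146 [ 0.4542 -0.212 ] [ 0.4918 -0.2065]
[415 163 421 127] 0.078 [ 0.5957 -0.2182] [ 0.5926 -0.1786]
[388 128 441 127] 0.165 [ 0.5567 -0.1849] [ 0.6145 -0.1753]
[344 115 344 178] 0.172 [ 0.5062 -0.1786] [ 0.5181 -0.2472]
[404 141 439 142] 0.119 [ 0.5775 -0.196 ] [ 0.6166 -0.1914]
[396 139 432 140] 0.119 [ 0.5681 -0.1952] [ 0.6083 -0.1904]
[294 229 294 178] 0.121 [ 0.4682 -0.3187] [ 0.4606 -0.2557]
```

Run:
```python
from h import *
s=manip.observe(); w=np.load('w2.npy')
u=np.array([np.cos(.147),np.sin(.147),0]);v=np.array([-u[1],u[0],0]);c=np.array([.4915,-.261,0])
for n,z,hy in(('lid',.096,.07),('lid decor',.096,.058),('botlid',.051,.07),('stand',.049,.085),('wall',.022,.085)):
    for sy in(1,-1): print(n,sy,proj('wrist',[c+u*k+v*sy*hy+[0,0,z] for k in(-.029,.029)],s).round(1).tolist())
g=cv2.cvtColor(w,cv2.COLOR_RGB2GRAY)
for col in(300,310,320,330): print(col,g[104:146,col].tolist())
print(g[215:255,310].tolist()); print(g[215:255,325].tolist())
for row in(130,160,200,220): print(row,g[row,284:300].tolist(),g[row,336:396].tolist())
```

```text
lid 1 [[293.2, 123.9], [346.0, 123.9]]
lid -1 [[296.3, 241.5], [343.0, 241.5]]
lid decor 1 [[293.5, 135.2], [345.7, 135.2]]
lid decor -1 [[296.0, 232.5], [343.2, 232.5]]
botlid 1 [[296.4, 124.0], [342.6, 123.9]]
botlid -1 [[298.8, 228.4], [340.2, 228.3]]
stand 1 [[296.2, 111.4], [342.8, 111.4]]
stand -1 [[299.1, 237.7], [339.9, 237.7]]
wall 1 [[297.8, 112.3], [341.1, 112.3]]
wall -1 [[300.3, 230.7], [338.6, 230.6]]
300 [168, 171, 172, 173, 173, 171, 167, 146, 150, 151, 142, 143, 144, 143, 144, 144, 145, 145, 144, 109, 115, 145, 143, 143, 143, 143, 142, 142, 143, 143, 141, 125, 128, 121, 101, 128, 126, 126, 126, 126, 126, 126]
310 [172, 172, 171, 172, 171, 172, 172, 161, 156, 157, 123, 127, 127, 128, 127, 128, 127, 129, 128, 104, 129, 137, 136, 137, 137, 136, 136, 137, 136, 137, 136, 137, 138, 102, 91, 141, 138, 138, 121, 121, 123, 123]
320 [177, 175, 173, 171, 171, 171, 172, 162, 156, 155, 141, 137, 127, 127, 127, 128, 127, 128, 127, 123, 126, 133, 132, 133, 132, 132, 132, 132, 132, 132, 133, 133, 117, 89, 82, 121, 119, 118, 118, 118, 118, 117]
330 [150, 159, 167, 168, 168, 168, 165,
[... 1266 characters left out ...]
4, 124]
200 [111, 113, 115, 116, 116, 115, 114, 113, 114, 110, 100, 92, 96, 94, 94, 94] [90, 92, 90, 92, 91, 90, 91, 85, 71, 74, 81, 90, 91, 92, 90, 90, 90, 90, 90, 91, 89, 90, 90, 89, 90, 90, 90, 89, 88, 90, 88, 89, 91, 91, 90, 119, 145, 143, 142, 137, 108, 70, 73, 71, 71, 70, 71, 71, 112, 148, 144, 144, 142, 141, 138, 139, 138, 139, 138, 139]
220 [115, 114, 113, 115, 114, 116, 115, 114, 112, 115, 107, 91, 92, 96, 95, 95] [93, 92, 92, 94, 93, 92, 94, 89, 75, 84, 94, 93, 94, 93, 92, 92, 93, 90, 92, 118, 143, 142, 143, 142, 142, 140, 138, 137, 137, 138, 140, 142, 142, 143, 142, 142, 144, 145, 127, 79, 75, 75, 72, 74, 73, 70, 87, 126, 149, 146, 144, 143, 140, 139, 139, 137, 138, 138, 138, 139]
```

The lid edges match a top box centred on the dock to within about 1 mm (rows 124 and 241, columns 293 and 345). The middle box is parallel to the stand, and the gripper is clear.

```bash
python3 -c "
from plant import manip
print(manip.sign_off())"
```

```text
the job is handed in; nothing more can be done
None
```

I handed in the job at about 36 s with all three steps done in order: top box set on the mat, middle box slid to the stop (it stalled there at 15 N), top box back on the bottom box within about 1–2 mm by wrist camera. My first grasp closed on the top box's lid with up to 48 N at the wrist and moved it about 3 mm, and I didn't re-check the glue bottle, pots and cup afterwards.

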